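# Deburr the large bore of a bottle block

### The arm

A 6-joint arm with a two-finger parallel gripper is mounted at the origin on the work surface. World frame = base frame: x ahead of the robot, y to its left, z up, the work surface at z = 0. Lengths are in m, angles in rad, forces in N, time in s.
With the tool pointing down it reaches from about 0.425 to 0.95 m from the base axis. Payload 3.5 kg.
Tool frame: the origin (TCP) lies on the centre line of the jaws, within the pads' length; the fingertips stand 14 mm ahead of it and the grasp point (between the pads) lies 5 mm behind it (ctrl.finger_overhang is the distance from the TCP to the fingertips, in m); z points along the fingers, y is the line along which they close (so a half turn about z gives the same grasp; the last joint's range is limited). The gripper opens to 85 mm and grips with 20 to 120 N. Pads are 22 mm wide; open, the fingers measure 114 mm over their backs; the gripper's body (76 mm by 85 mm) begins 54 mm behind the grasp point. The pads swing forward as they close: fully open they stand 13 mm farther back than shut.
Start: joints at [-1.404, 0.286, 1.577, -0, 1.279, -0.15], TCP at [0.21, -0.641, 0.207] pointing down, gripper open.
Joint ranges: [-2.77, 2.77], [-0.9, 2.22], [0.21, 2.48], [-1.53, 4.67], [0.24, 2.81], [-2.84, 2.84]. Speed limits (rad/s): [2.79, 2.79, 3.14, 3.14, 3.14, 3.14].

### API

Orientations are given as a unit quaternion [x, y, z, w].
In Python, from plant import ctrl gives the robot as it stands.
- The arm moves only by the tool send_rows, never from a script. Its argument "moves" is text: rows parted by semicolons, each of 7 numbers parted by spaces: the turn, a rotation vector about the tool's x, y, z in units of 360 degrees (1.0 is 360 degrees), then the shift along the tool's x, y, z in units of 20 cm (1.0 is 20 cm), then the gripper's target within -1 to 1 (fully open at 1, half-way at 0, shut at -1). A call has 1 to 12 rows; each row is the pose to reach, as a shift and turn from the pose commanded when the call began, along the tool's axes at that moment, turning the shorter way round; what a row does not reach only later rows make up. A row lasts 1/8 s, in which the tool goes at most 62.5 mm and 10.7 degrees, less where a joint would pass 70% of its speed; a pose out of reach is approached as far as the arm can. A call with a number of a shift or a turn outside -1 to 1 is refused whole. A call with a gripper value outside its range is refused whole. The fingers move at their own pace and stop on an object; "newtons" is the grip in N (left out, the last holds). Time passes only in rows, so rows that repeat a pose let the fingers close. It gives the time, the measured TCP pose, the force, the opening and the grip force at its end, in the units of the state.
- ctrl.get_state(): the state, without advancing time (a new reading comes with each control period).
- ctrl.read_camera(name): name is "side" or "top"; returns a dict with "image" (480x640x3 uint8, red, green, blue), "fovy" (degrees; the focal length in pixels is half the picture's height over the tangent of half this angle, whatever the lens; pixels are square), "cx", "cy" (the principal point, pixels), "extrinsics" (4x4, takes a point from camera to world coordinates). Camera axes: x right, y up, looking along -z (the intrinsics and any distortion apply to the point x, -y, -z); pixel columns grow to the right and rows downward; lengths in m; the calibration is good to about 2 mm. A picture is of the moment at which its call begins. There is no depth.
- ctrl.sign_off(): hands the job in; it is judged then, once.
The state is a dict: "time": time; "qpos": joint angles; "dq": joint speeds; "joint_efforts": joint torques, N m; "eef_pos": TCP position; "tcp_rot": TCP orientation; "contact_force": force on the tool from outside, world axes, zero at the start; "wrist_torque": the same for the moment, N m; "opening": opening from 0.0 (shut) to 1.0 (fully open); "finger_force": force on a finger pad.
Only numpy, scipy, OpenCV 4.12 (cv2) and the standard library are available. Lean on these libraries where they do the work, as an engineer would, in place of code of your own. Each camera call takes 0.05 s, during which the arm holds its last target. There are 200 camera calls.

### The job

Take the deburring tool (the one with the straight handle) out of the rack and run its blade head all the way round the top edge of the large bore in the aluminium block, pressing lightly throughout: start at the side facing the two small holes, go slowly counterclockwise seen from above, and finish where you started. Then hang the tool back upright in the same place in the rack, and leave the ball-knobbed reamer beside it where it is.

Things in the scene. Friction and masses are not known exactly. Their poses are not given: they have to be found in the camera images.
- deburrer: Loose tool, 0.25 kg, round about its z (up), hanging by its collar in either place of a white two-place rack. Origin: centre of the underside of its steel collar (60 mm across, 6 thick), resting on the rack top 100 mm above the bench. Straight grey handle, 30 mm diameter, 6 to 80 mm above the origin: grip it from above. Below: shank 18 mm diameter to 40 mm down, then the sprung nose.
- blade (a point): Lowest point of the deburrer's blade head, a fluted 20 mm steel ball on the tool's axis, 72 mm below the tool's origin when unloaded. The nose is sprung along that axis: gives from 1 N, 0.25 N more per mm, 14 mm at most, then solid; 6 to 8 mm in (about 2.5 to 3 N) follows the edge well. Keep the tool upright, axis over the edge; up to 6 mm inwards or 12 outwards is still on it.
- block: Fixed aluminium block 150 x 100 x 40 mm with a 60 mm through bore. Origin: on the bore's axis at bench level, z up; the edge is a circle of 30 mm radius, 40 mm above it. Block spans x -100 to 50, y -50 to 50 mm; a 10 mm high foot at each end. Two small 24 mm holes at x -75, y +-24 mm, so the run starts and ends on the bore's -x side and, counterclockwise from above, goes over -y, +x, +y.
- reamer: Bystander, loose: hand reamer with a 44 mm ball knob on a stem, 62 mm tall above a 60 mm collar like the deburrer's, hanging in the rack's other place. Origin: centre of its collar's underside. Leave it. Rack: fixed, top plate 90 x 230 mm, 100 mm above the bench, two 38 mm holes 120 mm apart, so the 20 mm nose of the deburrer goes in with 9 mm to spare all round.
Mind the look-alikes: they are no part of the job. Leave any blue look-alike of the deburrer alone.

How it is judged:
By the outcome, as a careful person would: the job done as asked, in the order asked, and still so for the second after the job is handed in, with the robot touching nothing.
It also fails if it takes over 67 s, if anything falls off the work surface, if the arm or the gripper's body presses on something with over 40 N, if the wrist force passes 120 N, or if a joint passes its speed limit or range.

## Working session

There is one attempt and no reset: what is moved stays moved. The work goes in short steps, Python scripts to look and compute and a tool call to move; the robot and the scene stay as the last step left them, time stands still between calls to the robot, and variables do not carry over. Pictures are saved under pics/ and viewed, at most 10 in all, crops included, and the job is handed in when it is done.

Besides the shell and the picture viewer there is one more tool, called after "Call:" as a command line: name --argument value ..., lists and objects as JSON in quotes. send_rows: Moves the arm, as the interface text tells. Its arguments: {"type":"object","properties":{"moves":{"type":"string"},"newtons":{"type":"number"}},"required":["moves"]}

```bash
mkdir -p pics; ls; python3 - <<'E'
from plant import ctrl
import cv2
s=ctrl.get_state();print(s)
for n in("top","side"):
    c=ctrl.read_camera(n);cv2.imwrite(f"pics/{n}0.png",c["image"][:,:,::-1]);print(n,{k:v for k,v in c.items() if k!="image"})
E
```

```text
pics
{'time': 0.0, 'qpos': array([-1.40403405e+00,  2.87166812e-01,  1.57818748e+00, -1.28215939e-05,
        1.27858925e+00, -1.49986250e-01]), 'dq': array([ 0.00085614,  0.00053943, -0.00208008,  0.00046175, -0.00025492,
        0.00084463]), 'joint_efforts': array([-2.03916261e-04, -4.05985951e+01, -2.92625588e+01, -8.78197397e-05,
        5.83793837e-03, -4.30221107e-06]), 'eef_pos': array([ 0.21016133, -0.64069484,  0.20514081]), 'tcp_rot': array([ 9.87484013e-01,  1.57714747e-01, -1.59961660e-05, -1.17534954e-03]), 'contact_force': array([-0.89375455,  0.42815674,  0.25623307]), 'wrist_torque': array([ 0.03590359, -0.02259855, -0.02145604]), 'finger_force': 0.0, 'opening': 0.9988173187979474}
top {'fovy': 55.80884190313193, 'cx': 316.5976972829645, 'cy': 237.51505846663062, 'extrinsics': array([[-2.20998218e-02,  9.97090716e-01, -7.29499978e-02,
         4.15359158e-01],
       [-9.99754821e-01, -2.21413649e-02,  2.39260311e-04,
        -7.85746502e-02],
       [-1.37664829e-03,  7.29373997e-02,  9.97335571e-01,
         8.45715107e-01],
       [ 0.00000000e+00,  0.00000000e+00,  0.00000000e+00,
         1.00000000e+00]])}
side {'fovy': 42.90298194363089, 'cx': 323.06319980092024, 'cy': 249.97106532797156, 'extrinsics': array([[-0.99610444,  0.03544537, -0.08074387,  0.4004854 ],
       [-0.08709114, -0.53898161,  0.83780306,  0.71173754],
       [-0.01382322,  0.84157142,  0.53996895,  0.58008063],
       [ 0.        ,  0.        ,  0.        ,  1.        ]])}
```

View pics/top0.png

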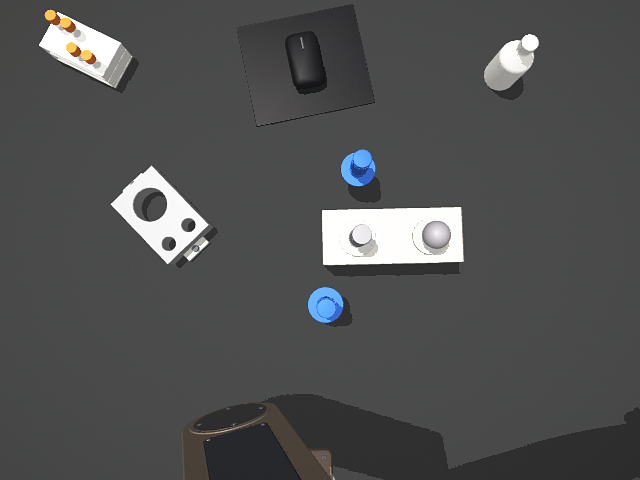

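View pics/side0.png

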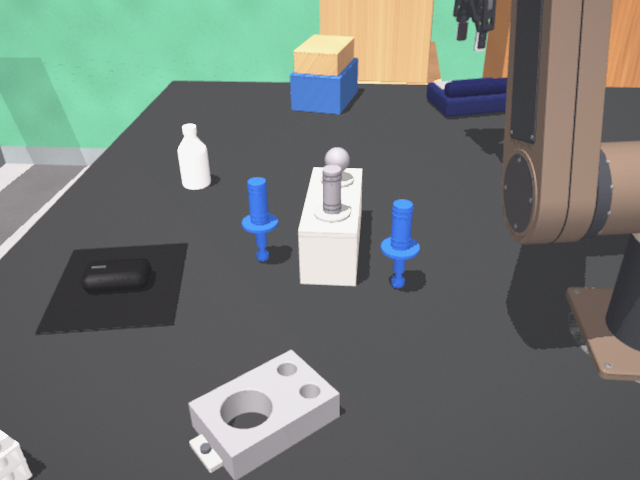

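The top view shows the grey deburrer handle at (361,234), the reamer knob at (436,235), the bore at (150,204), and the small holes at (189,225) and (168,243). Blue look-alikes are at (358,168) and (325,305). The side view matches: handle at (332,190), bore at (246,408).

```bash
cat >h.py <<'E'
import numpy as np, cv2
from plant import ctrl
def cam(n):
    c=ctrl.read_camera(n);c["f"]=240/np.tan(np.radians(c["fovy"]/2));return c
def ray(c,u,v):
    d=np.array([(u-c["cx"])/c["f"],-(v-c["cy"])/c["f"],-1.]);E=c["extrinsics"];return E[:3,3],E[:3,:3]@d
def onz(c,u,v,z):
    o,d=ray(c,u,v);return o+d*(z-o[2])/d[2]
def proj(c,p):
    E=c["extrinsics"];q=E[:3,:3].T@(np.array(p)-E[:3,3]);return c["cx"]+c["f"]*q[0]/-q[2],c["cy"]-c["f"]*q[1]/-q[2]
def zoom(c,u,v,r,k):
    return cv2.resize(c["image"][max(v-r,0):v+r,max(u-r,0):u+r,::-1],None,fx=k,fy=k,interpolation=cv2.INTER_CUBIC)
E
python3 - <<'E'
from h import *
c=cam("top");g=cv2.cvtColor(c["image"],cv2.COLOR_RGB2GRAY)
hsv=cv2.cvtColor(c["image"],cv2.COLOR_RGB2HSV)
# block white blob and its holes
m=(g>110).astype(np.uint8)
cs,h=cv2.findContours(m,cv2.RETR_CCOMP,cv2.CHAIN_APPROX_NONE)
for k,x in enumerate(cs):
    a=cv2.contourArea(x)
    if a<60: continue
    M=cv2.moments(x);u,v=M["m10"]/a,M["m01"]/a
    print(k,h[0][k][3],a,(round(u),round(v)),"rect",cv2.minAreaRect(x), "ell",cv2.fitEllipse(x)[:2] if len(x)>5 else 0)
S=cam("side")
img=np.hstack([zoom(c,361,236,40,5),zoom(S,332,190,50,4)])
cv2.imwrite("pics/z1.png",img)
E
```

```text
11 -1 815.0 (324, 303) rect ((323.70733642578125, 303.3658447265625), (31.859447479248047, 34.9829216003418), 38.65980529785156) ell ((323.7563171386719, 303.57080078125), (30.82604217529297, 35.486541748046875))
20 -1 235.0 (196, 248) rect ((195.48931884765625, 248.3099822998047), (9.601192474365234, 26.902833938598633), 46.97493362426758) ell ((195.52267456054688, 248.34132385253906), (10.104829788208008, 34.73189926147461))
25 -1 7614.0 (392, 236) rect ((392.1875305175781, 235.62637329101562), (55.6390266418457, 141.01016235351562), 88.75463104248047) ell ((391.9352722167969, 235.619384765625), (61.46030044555664, 177.91714477539062))
37 25 78.0 (355, 242) rect ((354.6147766113281, 241.26229858398438), (17.92516326904297, 8.066323280334473), 39.80556869506836) ell ((355.4825134277344, 240.73788452148438), (9.851598739624023, 16.264501571655273))
41 -1 4693.5 (159, 214) rect ((158.51670837402344, 213.5816650390625), (84.79096221923828, 57.34611892700195), 46.432098388671875) ell ((159.1201629638672, 214.2914276123047), (65.46715545654297, 100.5833511352539))
42 41 166.0 (168, 243) 
[... 1153 characters left out ...]
6) ell ((85.11627960205078, 48.84532165527344), (47.38009262084961, 106.18809509277344))
52 51 67.5 (91, 60) rect ((91.25000762939453, 59.75000762939453), (8.485280990600586, 10.60660171508789), 45.0) ell ((91.29098510742188, 59.43151092529297), (8.331485748291016, 11.966970443725586))
53 51 70.0 (76, 52) rect ((76.01765441894531, 52.27058792114258), (8.24335765838623, 11.605779647827148), 49.398704528808594) ell ((75.86500549316406, 52.020484924316406), (8.559730529785156, 12.434990882873535))
54 51 80.0 (71, 27) rect ((70.25000762939453, 27.250001907348633), (9.192387580871582, 11.31370735168457), 45.0) ell ((70.26447296142578, 26.929000854492188), (10.162988662719727, 12.351144790649414))
```

View pics/z1.png

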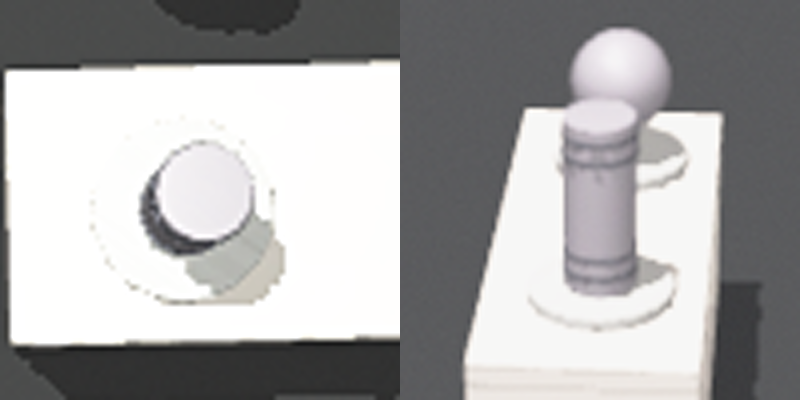

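Zooms: handle top centre at (361.8,233.6) in the top view and (331.6,168.9) in the side view; collar centre about (357.2,237.8) in the top view.

```bash
python3 - <<'E'
from h import *
c=cam("top");S=cam("side");r=lambda x:np.round(x,4)
print("handle top",r(onz(c,361.8,233.6,.18)),"side",r(onz(S,331.6,168.9,.18)))
print("collar",r(onz(c,357.2,237.8,.106)))
print("reamer knob",r(onz(c,436.3,234.5,.14)), "rack rect centre",r(onz(c,392.2,235.6,.1)))
b=onz(c,149.7,204.1,.04);h1=onz(c,168.5,243.3,.04);h2=onz(c,188,224.6,.04)
print("bore",r(b),r(h1),r(h2),"blockrect",r(onz(c,158.5,213.6,.04)))
m=(h1+h2)/2;d=b-m;print("d",np.linalg.norm(d),"hh",np.linalg.norm(h1-h2),"yaw",np.degrees(np.arctan2(d[1],d[0])))
# side view bore
g=cv2.cvtColor(S["image"],cv2.COLOR_RGB2GRAY);print("bore->side px",proj(S,b),proj(S,h1),proj(S,h2))
for n,(u,v) in dict(blue1=(361.5,158),blue2=(326,308)).items(): print(n,r(onz(c,u,v,.1)))
from scipy.spatial.transform import Rotation as R
s=ctrl.get_state();print(r(R.from_quat(s["tcp_rot"]).as_matrix()),s["eef_pos"])
E
```

```text
handle top [ 0.4684 -0.1455  0.18  ] side [ 0.4673 -0.1385  0.18  ]
collar [ 0.4675 -0.1452  0.106 ]
reamer knob [ 0.4675 -0.2657  0.14  ] rack rect centre [ 0.4703 -0.2035  0.1   ]
bore [0.541  0.2191 0.04  ] [0.4698 0.1853 0.04  ] [0.5025 0.1505 0.04  ] blockrect [0.5235 0.2033 0.04  ]
d 0.07504305386657549 hh 0.04775766911579111 yaw 43.06258090132477
bore->side px (np.float64(246.5970688661797), np.float64(407.0153984698972)) (np.float64(310.03596160582686), np.float64(389.20488903014393)) (np.float64(287.13371989027), np.float64(367.66228670314104))
blue1 [ 0.6014 -0.1567  0.1   ]
blue2 [ 0.3543 -0.0915  0.1   ]
[[ 9.502e-01  3.115e-01 -1.000e-04]
 [ 3.115e-01 -9.502e-01  8.000e-04]
 [ 1.000e-04 -8.000e-04 -1.000e+00]] [ 0.2102684  -0.64116124  0.2060566 ]
```

Call:
send_rows --moves "0 0 0.0504 0.5 -0.49 -0.2 1;0 0 0.0504 1 -0.98 -0.2 1;0 0 0.0504 1 -0.98 -0.2 1;0 0 0.0504 1 -0.98 -0.2 1;0 0 0.0504 1 -0.98 -0.2 1;0 0 0.0504 1 -0.98 -0.2 1;0 0 0.0504 1 -0.98 -0.2 1" --newtons 60

```text
time: 1.18
eef_pos: [0.3391, -0.3933, 0.2466]
tcp_rot: [1.0, 0.0, -0.0, 0.0]
contact_force: [0.2, -0.2, -0.5]
opening: 1.0
finger_force: 0.0
```

Call:
send_rows --moves "0 0 0 0.645 -1 0 1;0 0 0 0.645 -1 0 1;0 0 0 0.645 -1 0 1;0 0 0 0.645 -1 0 1;0 0 0 0.645 -1 0 1"

```text
time: 1.8
eef_pos: [0.4693, -0.1915, 0.2462]
tcp_rot: [1.0, 0.002, -0.0, -0.0]
contact_force: [-1.3, 0.8, -0.1]
opening: 1.004
finger_force: 0.0
```

Call:
send_rows --moves "0 0 0 0 -0.24 0 1;0 0 0 0 -0.24 0 1;0 0 0 0 -0.24 0.1 1;0 0 0 0 -0.24 0.1 1"

```text
time: 2.3
eef_pos: [0.4671, -0.1462, 0.2247]
tcp_rot: [1.0, -0.001, -0.002, -0.001]
contact_force: [0.2, -0.8, -0.1]
opening: 1.001
finger_force: 0.0
```

```bash
python3 - <<'E'
from h import *
S=cam("side");c=cam("top");cv2.imwrite("pics/z2.png",np.hstack([zoom(S,332,170,90,3),zoom(c,361,236,60,4)[:540] if 0 else cv2.resize(zoom(c,361,236,60,4),(540,540))])[:, :]) 
im=cv2.imread("pics/z2.png");cv2.imwrite("pics/z2.png",cv2.resize(im,(800,400)))
E
```

```text
(no output)
```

View pics/z2.png

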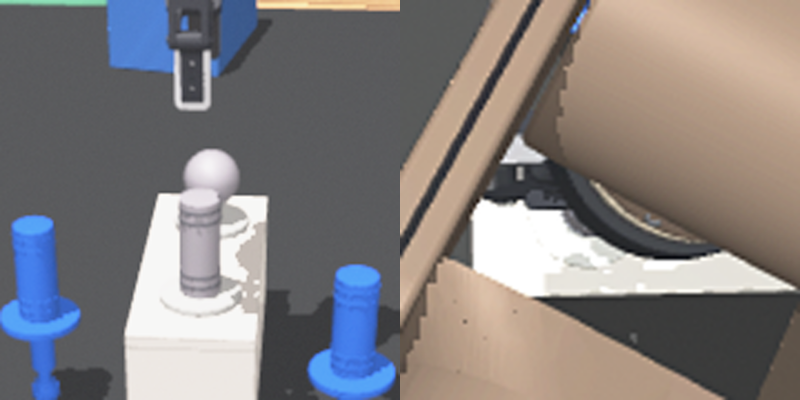

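The side view shows the open finger in line with the handle (about (192,90) against (200,195)), with both blue tools well clear. I'll descend and grip.

Call:
send_rows --moves "0 0 0 0 0 0.15 1;0 0 0 0 0 0.3 1;0 0 0 0 0 0.41 1;0 0 0 0 0 0.41 1;0 0 0 0 0 0.41 -1;0 0 0 0 0 0.41 -1;0 0 0 0 0 0.41 -1;0 0 0 0 0 0.41 -1;0 0 0 0 0 0.41 -1;0 0 0 0 0 0.41 -1;0 0 0 0 0 0.41 -1;0 0 0 0 0 0.41 -1" --newtons 60

```text
time: 3.9
eef_pos: [0.469, -0.1455, 0.1459]
tcp_rot: [1.0, 0.0, 0.001, 0.001]
contact_force: [-0.9, -0.7, 5.9]
opening: 0.316
finger_force: 58.9
```

Call:
send_rows --moves "0 0 0 0 0 -0.05 -1;0 0 0 0 0 -0.15 -1;0 0 0 0 0 -0.3 -1;0 0 0 0 0 -0.45 -1;0 0 0 0 0 -0.6 -1;0 0 0 0 0 -0.65 -1;0 0 0 0 0 -0.65 -1;0 0 0 0 0 -0.65 -1"

```text
time: 4.9
eef_pos: [0.4674, -0.1443, 0.2724]
tcp_rot: [1.0, 0.0, -0.002, -0.001]
contact_force: [-0.2, -0.8, -2.8]
opening: 0.315
finger_force: 59.3
```

```bash
python3 - <<'E'
from h import *
S=cam("side");print(ctrl.get_state()["eef_pos"],ctrl.get_state()["contact_force"])
print(proj(S,[.468,-.1444,.158]),proj(S,[.468,-.1444,.23]),proj(S,[.468,-.1444,.275]))
cv2.imwrite("pics/z3.png",zoom(S,332,150,100,3))
E
```

```text
[ 0.46745752 -0.14434342  0.2724883 ] [ 0.44338793 -0.46452198 -1.38543016]
(np.float64(331.5089075193743), np.float64(180.17898413572698)) (np.float64(331.20229851008145), np.float64(136.61138808293475)) (np.float64(330.9970261088511), np.float64(107.44321367666319))
```

View pics/z3.png

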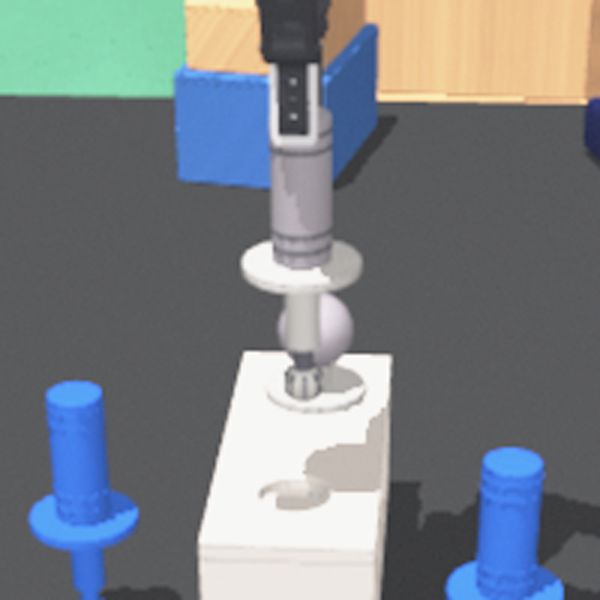

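The tool hangs straight in the grip, with its blade tip at about (332.4,182.3), and the rack hole below it is empty. The tip is about 2 mm to -x of the TCP. Next I carry it to the block.

Call:
send_rows --moves "0 0 0 0.02 -0.1 0 -1;0 0 0 0.06 -0.28 0 -1;0 0 0 0.1 -0.48 0 -1;0 0 0 0.14 -0.7 0 -1;0 0 0 0.18 -0.9 0 -1;0 0 0 0.2 -1 0 -1"

```text
time: 5.7
eef_pos: [0.5077, 0.0572, 0.273]
tcp_rot: [1.0, 0.001, -0.001, -0.0]
contact_force: [-0.4, -0.3, -2.7]
opening: 0.313
finger_force: 59.5
```

Call:
send_rows --moves "0 0 0 0.02 -0.2 0.1 -1;0 0 0 0.04 -0.4 0.2 -1;0 0 0 0.06 -0.6 0.3 -1;0 0 0 0.06 -0.71 0.4 -1;0 0 0 0.06 -0.71 0.45 -1;0 0 0 0.06 -0.71 0.45 -1;0 0 0 0.06 -0.71 0.45 -1;0 0 0 0.06 -0.71 0.45 -1"

```text
time: 6.7
eef_pos: [0.5209, 0.1965, 0.1857]
tcp_rot: [1.0, -0.001, 0.001, -0.0]
contact_force: [0.2, -0.8, -2.2]
opening: 0.315
finger_force: 59.7
```

```bash
python3 - <<'E'
from h import *
S=cam("side");c=cam("top");s=ctrl.get_state();p=s["eef_pos"];print(p,s["contact_force"],s["wrist_torque"])
print("tip",proj(S,p-[.0015,0,.117]),"start edge",proj(S,[.5191,.1986,.04]))
a=zoom(S,270,370,75,4)
cv2.imwrite("pics/z4.png",a)
E
```

```text
[0.52074181 0.19675118 0.18542575] [-0.65946873 -0.35267873 -2.47671994] [-0.03720642 -0.00099604  0.02847035]
tip (np.float64(266.54976255221686), np.float64(376.6863764101764)) start edge (np.float64(267.927358381402), np.float64(395.1185923528047))
```

View pics/z4.png

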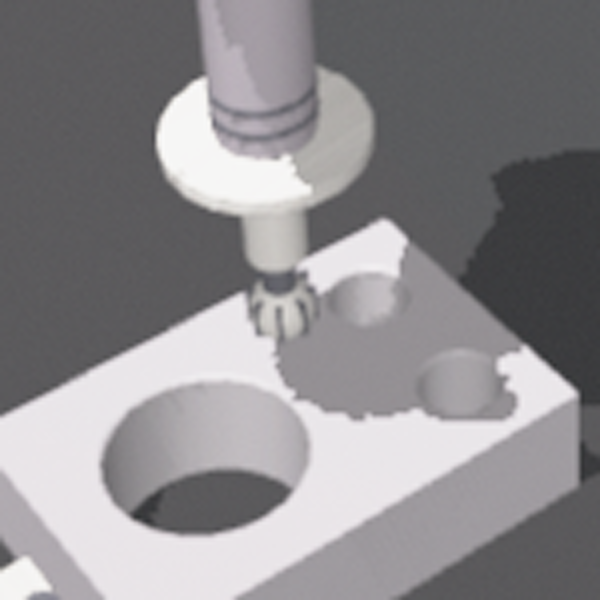

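The tip is at about (265.5,380), just behind the bore's start side and agreeing with the prediction to 1–2 px. I'll lower it onto the edge now.

Call:
send_rows --moves "0 0 0 0 0 0.06 -1;0 0 0 0 0 0.1 -1;0 0 0 0 0 0.12 -1;0 0 0 0 0 0.14 -1;0 0 0 0 0 0.155 -1;0 0 0 0 0 0.17 -1;0 0 0 0 0 0.17 -1;0 0 0 0 0 0.17 -1"

```text
time: 7.8
eef_pos: [0.5206, 0.1972, 0.151]
tcp_rot: [1.0, 0.0, 0.0, -0.0]
contact_force: [0.9, -0.3, 0.8]
opening: 0.314
finger_force: 60.0
```

```bash
python3 - <<'E'
from h import *
S=cam("side");f=[]
for i in range(4): ctrl.read_camera("side");s=ctrl.get_state();f.append(np.r_[s["eef_pos"],s["contact_force"]])
print(np.round(f,4))
cv2.imwrite("pics/z5.png",zoom(S,270,370,75,4))
# tool units for circle
th0=np.radians(43.06+180)
for k in range(0,8):
    pass
E
```

```text
[[ 0.5205  0.1972  0.1509  0.2159  0.2018  1.1625]
 [ 0.5204  0.1972  0.1508 -0.3106 -0.3248  0.3898]
 [ 0.5204  0.1972  0.1508 -0.3065  0.1649  0.414 ]
 [ 0.5204  0.1972  0.1508  0.2217 -0.7482 -0.0571]]
```

View pics/z5.png

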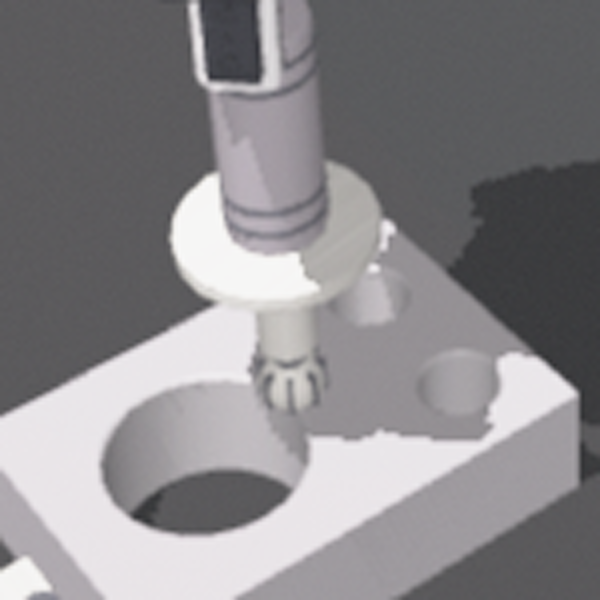

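The blade ball now sits on the edge at about (290,403), where the start point projects. The force rose by about 3 N, so the nose is roughly 7–8 mm in. I'll work out the circle rows (30° per call, 18 s in all).

```bash
python3 - <<'E'
import numpy as np
t=np.radians(223.06+np.arange(0,361,2.5));P=155*np.c_[np.cos(t),-np.sin(t)]  # milli-units of 20cm, R=31mm
P=np.round(P)
for k in range(12):
    d=P[12*k+1:12*k+13]-P[12*k];print(";".join("0 0 0 %g %g 0 -1"%tuple(x/1000) for x in d));
E
```

```text
0 0 0 0.004 0.005 0 -1;0 0 0 0.009 0.009 0 -1;0 0 0 0.015 0.014 0 -1;0 0 0 0.02 0.018 0 -1;0 0 0 0.025 0.022 0 -1;0 0 0 0.031 0.026 0 -1;0 0 0 0.037 0.029 0 -1;0 0 0 0.043 0.032 0 -1;0 0 0 0.049 0.035 0 -1;0 0 0 0.055 0.038 0 -1;0 0 0 0.061 0.04 0 -1;0 0 0 0.068 0.042 0 -1
0 0 0 0.006 0.002 0 -1;0 0 0 0.013 0.004 0 -1;0 0 0 0.02 0.005 0 -1;0 0 0 0.026 0.006 0 -1;0 0 0 0.033 0.007 0 -1;0 0 0 0.04 0.007 0 -1;0 0 0 0.047 0.007 0 -1;0 0 0 0.053 0.007 0 -1;0 0 0 0.06 0.006 0 -1;0 0 0 0.067 0.005 0 -1;0 0 0 0.073 0.004 0 -1;0 0 0 0.08 0.003 0 -1
0 0 0 0.007 -0.002 0 -1;0 0 0 0.013 -0.004 0 -1;0 0 0 0.019 -0.006 0 -1;0 0 0 0.026 -0.008 0 -1;0 0 0 0.032 -0.011 0 -1;0 0 0 0.038 -0.014 0 -1;0 0 0 0.044 -0.018 0 -1;0 0 0 0.05 -0.021 0 -1;0 0 0 0.055 -0.025 0 -1;0 0 0 0.061 -0.029 0 -1;0 0 0 0.066 -0.033 0 -1;0 0 0 0.071 -0.038 0 -1
0 0 0 0.005 -0.004 0 -1;0 0 0 0.009 -0.009 0 -1;0 0 0 0.014 -0.015 0 -1;0 0 0 0.018 -0.02 0 -1;0 0 0 0.022 -0.025 0 -1;0 0 0 0.026 -0.031 0 -1;0 0 0 0.029 -0.037 0 -1;0 0 0 0.032 -0.043 0 -1;0 0 0 0.035 -0.049 0 -1;0 0 0 0.038 -0.055 0 -1;0 0 0 0.04 -0.061 0 -1;0 0 0
[... 1627 characters left out ...]
 0 0 -0.029 0.037 0 -1;0 0 0 -0.032 0.043 0 -1;0 0 0 -0.035 0.049 0 -1;0 0 0 -0.038 0.055 0 -1;0 0 0 -0.04 0.061 0 -1;0 0 0 -0.042 0.068 0 -1
0 0 0 -0.002 0.006 0 -1;0 0 0 -0.004 0.013 0 -1;0 0 0 -0.005 0.02 0 -1;0 0 0 -0.006 0.026 0 -1;0 0 0 -0.007 0.033 0 -1;0 0 0 -0.007 0.04 0 -1;0 0 0 -0.007 0.047 0 -1;0 0 0 -0.007 0.053 0 -1;0 0 0 -0.006 0.06 0 -1;0 0 0 -0.005 0.067 0 -1;0 0 0 -0.004 0.073 0 -1;0 0 0 -0.003 0.08 0 -1
0 0 0 0.002 0.007 0 -1;0 0 0 0.004 0.013 0 -1;0 0 0 0.006 0.019 0 -1;0 0 0 0.008 0.026 0 -1;0 0 0 0.011 0.032 0 -1;0 0 0 0.014 0.038 0 -1;0 0 0 0.018 0.044 0 -1;0 0 0 0.021 0.05 0 -1;0 0 0 0.025 0.055 0 -1;0 0 0 0.029 0.061 0 -1;0 0 0 0.033 0.066 0 -1;0 0 0 0.038 0.071 0 -1
```

Call:
send_rows --moves "0 0 0 0.004 0.005 0 -1;0 0 0 0.009 0.009 0 -1;0 0 0 0.015 0.014 0 -1;0 0 0 0.02 0.018 0 -1;0 0 0 0.025 0.022 0 -1;0 0 0 0.031 0.026 0 -1;0 0 0 0.037 0.029 0 -1;0 0 0 0.043 0.032 0 -1;0 0 0 0.049 0.035 0 -1;0 0 0 0.055 0.038 0 -1;0 0 0 0.061 0.04 0 -1;0 0 0 0.068 0.042 0 -1"

```text
time: 9.55
eef_pos: [0.5337, 0.1887, 0.1504]
tcp_rot: [1.0, 0.0, -0.0, 0.0]
contact_force: [-1.1, 2.2, 1.3]
opening: 0.314
finger_force: 60.0
```

Call:
send_rows --moves "0 0 0 0.006 0.002 0 -1;0 0 0 0.013 0.004 0 -1;0 0 0 0.02 0.005 0 -1;0 0 0 0.026 0.006 0 -1;0 0 0 0.033 0.007 0 -1;0 0 0 0.04 0.007 0 -1;0 0 0 0.047 0.007 0 -1;0 0 0 0.053 0.007 0 -1;0 0 0 0.06 0.006 0 -1;0 0 0 0.067 0.005 0 -1;0 0 0 0.073 0.004 0 -1;0 0 0 0.08 0.003 0 -1"

```text
time: 11.05
eef_pos: [0.5499, 0.188, 0.1505]
tcp_rot: [1.0, 0.0, 0.0, 0.0]
contact_force: [-2.4, 0.0, 1.1]
opening: 0.318
finger_force: 60.1
```

Call:
send_rows --moves "0 0 0 0.007 -0.002 0 -1;0 0 0 0.013 -0.004 0 -1;0 0 0 0.019 -0.006 0 -1;0 0 0 0.026 -0.008 0 -1;0 0 0 0.032 -0.011 0 -1;0 0 0 0.038 -0.014 0 -1;0 0 0 0.044 -0.018 0 -1;0 0 0 0.05 -0.021 0 -1;0 0 0 0.055 -0.025 0 -1;0 0 0 0.061 -0.029 0 -1;0 0 0 0.066 -0.033 0 -1;0 0 0 0.071 -0.038 0 -1"

```text
time: 12.55
eef_pos: [0.5641, 0.196, 0.1505]
tcp_rot: [1.0, 0.0, 0.0, -0.0]
contact_force: [-1.8, 0.3, 0.1]
opening: 0.317
finger_force: 60.0
```

```bash
python3 - <<'E'
from h import *
S=cam("side");f=[]
for i in range(3): ctrl.read_camera("side");s=ctrl.get_state();f.append(np.r_[s["eef_pos"],s["contact_force"]])
print(np.round(f,4))
cv2.imwrite("pics/z6.png",zoom(S,260,370,75,4))
E
```

```text
[[ 0.5642  0.1962  0.1505 -1.7249  0.1046  0.364 ]
 [ 0.5641  0.1962  0.1505 -1.1761  1.4216  0.2121]
 [ 0.564   0.1961  0.1505 -2.7021  1.128   0.0745]]
```

View pics/z6.png

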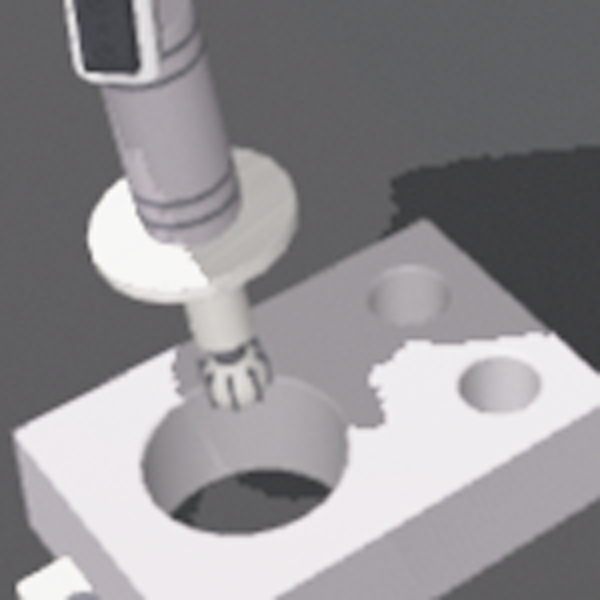

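The picture shows the tool has swung about 10° in the jaws: the ball at (238,400) lags the gripper because friction drags it. A 60 N grip lets it pivot. I'll lift it, measure the tilt, reseat it upright in the rack, regrip lower and harder, and redo the whole run from the start.

Call:
send_rows --moves "0 0 0 0 0 -0.1 -1;0 0 0 0 0 -0.25 -1;0 0 0 0 0 -0.4 -1;0 0 0 0 0 -0.5 -1;0 0 0 0 0 -0.5 -1;0 0 0 0 0 -0.5 -1" --newtons 120

```text
time: 13.5
eef_pos: [0.5635, 0.1956, 0.2492]
tcp_rot: [1.0, 0.0, -0.001, 0.0]
contact_force: [-0.6, 0.2, -3.1]
opening: 0.289
finger_force: 118.4
```

```bash
cat >>h.py <<'E'
def tilt(dx=0.,verbose=1):
    """handle midline in the side view against the projected upright axis -> tilt about world y (deg, + = blade toward -x)"""
    S=cam("side");p=ctrl.get_state()["eef_pos"];g=cv2.cvtColor(S["image"],cv2.COLOR_RGB2GRAY)
    u1,v1=proj(S,p-[dx,0,.018]);u2,v2=proj(S,p-[dx,0,.036])
    pts=[]
    for v in range(int(v1),int(v2)+1):
        u0=int(u1+(u2-u1)*(v-v1)/(v2-v1));r=g[v]>115
        if not r[u0]: continue
        a=b=u0
        while r[a-1]:a-=1
        while r[b+1]:b+=1
        pts.append((v,(a+b)/2,b-a+1))
    pts=np.array(pts);w=np.median(pts[:,2]);q=pts[abs(pts[:,2]-w)<3]
    k,_=np.polyfit(q[:,0],q[:,1],1);k0=(u2-u1)/(v2-v1)
    # apparent slope change per degree of tilt
    P=lambda t:np.subtract(proj(S,p-[.018*np.tan(t)+.018*np.tan(t),0,.036]),proj(S,p-[.018*np.tan(t),0,.018]))
    s=lambda t:P(t)[0]/P(t)[1];e=np.radians(5)
    print("tcp",np.round(p,4),"n",len(q),"w",w,"tilt",5*(k-k0)/(s(e)-s(0)),"u mid",q[:,1].mean(),"exp",np.interp(q[:,0].mean(),[v1,v2],[u1,u2]))
    return S
E
python3 - <<'E'
from h import *
S=tilt(); cv2.imwrite("pics/z7.png",zoom(S,240,320,100,3))
E
```

```text
tcp [0.5632 0.1956 0.2486] n 13 w 28.0 tilt -32.44840345949925 u mid 212.92307692307693 exp 215.59723271531075
```

View pics/z7.png

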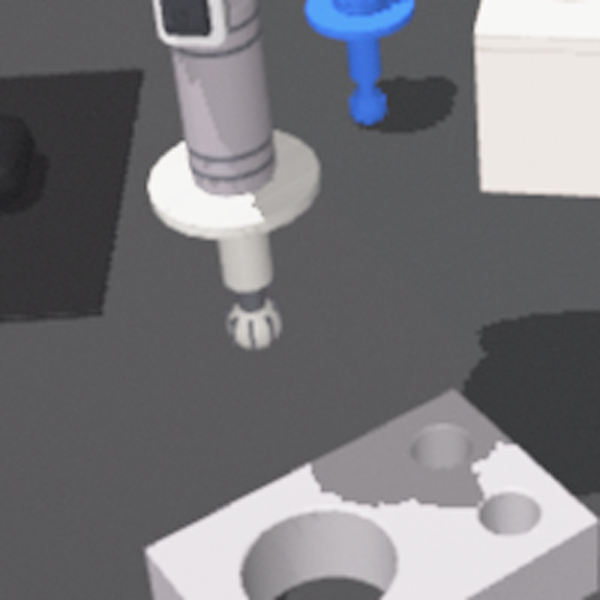

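The lifted tool's ball centre is at (224.6,328). I compare this with the projected upright axis.

```bash
python3 - <<'E'
from h import *
S=cam("side");p=np.array([.5632,.1956,.2486])
for t in (0,4,6,8,10,12):
    a=np.radians(t);ax=np.array([-np.sin(a),0,-np.cos(a)])
    g=p+[-.001,0,.005]
    print(t,np.round(proj(S,g+ax*.112),1),np.round(proj(S,g+ax*.05),1),np.round(proj(S,g+ax*.025),1))
E
```

```text
0 [224.5 326.2] [218.6 281. ] [216.1 261.4]
4 [231.4 326.3] [221.8 281. ] [217.7 261.4]
6 [234.8 326.2] [223.4 280.9] [218.5 261.4]
8 [238.2 326. ] [225.  280.8] [219.3 261.3]
10 [241.5 325.8] [226.6 280.7] [220.1 261.2]
12 [244.9 325.4] [228.2 280.5] [220.9 261.1]
```

```bash
python3 - <<'E'
from h import *
S=cam("side")
for p,o in (([.564,.1962,.1505],"z6 obs ball (244,391), collar (233.5,351?)"),([.5204,.1972,.1508],"z5 obs ball (267,390)")):
  for t in (0,4,8,12):
    a=np.radians(t);ax=np.array([-np.sin(a),0,-np.cos(a)]);g=np.array(p)+[-.001,0,.005]
    print(o,t,np.round(proj(S,g+ax*.105),1),np.round(proj(S,g+ax*.05),1),np.round(proj(S,g+ax*.025),1))
E
```

```text
z6 obs ball (244,391), collar (233.5,351?) 0 [231.4 385.4] [226.9 350.8] [224.7 334.1]
z6 obs ball (244,391), collar (233.5,351?) 4 [237.4 385.5] [229.9 350.9] [226.2 334.1]
z6 obs ball (244,391), collar (233.5,351?) 8 [243.4 385.4] [232.8 350.8] [227.7 334.1]
z6 obs ball (244,391), collar (233.5,351?) 12 [249.3 385. ] [235.7 350.5] [229.2 333.9]
z5 obs ball (267,390) 0 [267.3 387.8] [264.3 353.1] [262.8 336.3]
z5 obs ball (267,390) 4 [273.4 387.9] [267.3 353.1] [264.3 336.3]
z5 obs ball (267,390) 8 [279.4 387.8] [270.3 353. ] [265.8 336.3]
z5 obs ball (267,390) 12 [285.4 387.4] [273.2 352.8] [267.4 336.1]
```

The tool is back at 0° tilt now that it is unloaded and held at 120 N. I'll go back to the start point and begin a fresh lap with the harder grip and a slightly lighter press, then recheck.

Call:
send_rows --moves "0 0 0 -0.1 -0.003 0 -1;0 0 0 -0.22 -0.007 0.1 -1;0 0 0 -0.22 -0.007 0.25 -1;0 0 0 -0.22 -0.007 0.38 -1;0 0 0 -0.22 -0.007 0.43 -1;0 0 0 -0.22 -0.007 0.46 -1;0 0 0 -0.22 -0.007 0.48 -1;0 0 0 -0.22 -0.007 0.49 -1;0 0 0 -0.22 -0.007 0.49 -1"

```text
time: 14.78
eef_pos: [0.5207, 0.1972, 0.1535]
tcp_rot: [1.0, 0.0, 0.001, -0.0]
contact_force: [0.2, 0.4, 0.0]
opening: 0.288
finger_force: 118.8
```

```bash
cat >>h.py <<'E'
from scipy.optimize import brentq
def ball(save=None):
    S=cam("side");s=ctrl.get_state();p=s["eef_pos"]
    if save: 
        u,v=np.round(proj(S,p+[-.001,0,-.100])).astype(int);np.save("ref.npy",S["image"][v-14:v+15,u-9:u+10]);d=(0,0)
        np.save("refuv.npy",np.array([u,v])-proj(S,p+[-.001,0,-.100]))
    t=np.load("ref.npy");o=np.load("refuv.npy");e=np.array(proj(S,p+[-.001,0,-.100]))+o
    u,v=np.round(e).astype(int);r=22
    m=cv2.matchTemplate(S["image"][v-14-r:v+15+r,u-9-r:u+10+r],t,cv2.TM_CCOEFF_NORMED)
    _,b,_,l=cv2.minMaxLoc(m);du,dv=l[0]-r+u-e[0],l[1]-r+v-e[1]
    print("tcp",np.round(p,4),"F",np.round(s["contact_force"],1),"ball off px",np.round((du,dv),1),"score",round(b,2),"~tilt",round(du/1.5,1),"q",np.round(s["qpos"],2))
E
python3 - <<'E'
from h import *
ball(save=1)
for _ in range(2): ball()
E
```

```text
tcp [0.5206 0.1972 0.1535] F [-0.2 -0.4 -0. ] ball off px [0. 0.] score 1.0 ~tilt 0.0 q [ 0.18  0.08  1.92 -0.    1.14  1.75]
tcp [0.5206 0.1972 0.1534] F [ 0.1 -0.1 -0. ] ball off px [-0.1 -0.1] score 1.0 ~tilt -0.0 q [ 0.18  0.08  1.92 -0.    1.14  1.75]
tcp [0.5205 0.1972 0.1533] F [-0.4 -0.8  0.2] ball off px [-0.1 -0.1] score 1.0 ~tilt -0.1 q [ 0.18  0.08  1.92 -0.    1.14  1.75]
```

Call:
send_rows --moves "0 0 0 0.004 0.005 0.004 -1;0 0 0 0.009 0.009 0.004 -1;0 0 0 0.015 0.014 0.004 -1;0 0 0 0.02 0.018 0.004 -1;0 0 0 0.025 0.022 0.004 -1;0 0 0 0.031 0.026 0.004 -1;0 0 0 0.037 0.029 0.004 -1;0 0 0 0.043 0.032 0.004 -1;0 0 0 0.049 0.035 0.004 -1;0 0 0 0.055 0.038 0.004 -1;0 0 0 0.061 0.04 0.004 -1;0 0 0 0.068 0.042 0.004 -1"

```text
time: 16.42
eef_pos: [0.5335, 0.1886, 0.1516]
tcp_rot: [1.0, 0.0, -0.0, 0.0]
contact_force: [-1.8, 1.1, 0.0]
opening: 0.287
finger_force: 118.9
```

```bash
python3 -c "
from h import *
ball();ball()"
```

```text
tcp [0.5337 0.1885 0.1517] F [-1.8  0.9  0.5] ball off px [ 6.4 -0.3] score 0.88 ~tilt 4.3 q [ 0.16  0.1   1.9  -0.    1.15  1.73]
tcp [0.5336 0.1886 0.1517] F [-2.3  0.8  1. ] ball off px [ 6.4 -0.3] score 0.86 ~tilt 4.3 q [ 0.16  0.1   1.9  -0.    1.15  1.73]
```

At 120 N the tilt is still about 4°: the jaws give elastically about the finger line, and the lag goes with drag along x. The blade is still on the edge, about 3 mm outward. I'll continue from here and lean the gripper about its y axis, in proportion to the drag, so the tool itself stays upright.

```bash
cat >gen.py <<'E'
import numpy as np,sys
from scipy.spatial.transform import Rotation as R
D=R.from_matrix(np.diag([1.,-1,-1]))
def pose(i,A,r0=None,bx=0.,by=0.,z=.1522):
    t=np.radians(223.06+2.5*i);s=1 if r0 is None else np.clip((i-r0)/8,0,1)
    p=np.array([.54265+bx*s+.031*np.cos(t),.2188+by*s+.031*np.sin(t),z]);return p,D*R.from_rotvec([0,np.radians(A*-np.sin(t))*s,0])
def calls(i0,i1,A,start=None,**k):
    p0,R0=start if start else pose(i0,A,**k)
    for a in range(i0,i1,12):
        out=[]
        for i in range(a+1,min(a+12,i1)+1):
            p,q=pose(i,A,**k);w=np.round((R0.inv()*q).as_rotvec()/2/np.pi,4);d=np.round(R0.inv().apply(p-p0)/.2,3)
            out.append(" ".join("%g"%(x+0.) for x in [*w,*d,-1]))
        print(a,";".join(out));p0,R0=p0+R0.apply(d*.2),R0*R.from_rotvec(w*2*np.pi)
    print("end",p0,R0.as_rotvec())
E
python3 -c "
from gen import *
calls(12,36,4.5,r0=12)"
```

```text
12 0 0.0015 0 0.007 0.002 0 -1;0 0.0031 0 0.013 0.003 0 -1;0 0.0046 0 0.02 0.005 0 -1;0 0.0062 0 0.026 0.006 0 -1;0 0.0078 0 0.033 0.006 0 -1;0 0.0094 0 0.04 0.007 0 -1;0 0.0109 0 0.047 0.007 0 -1;0 0.0125 0 0.053 0.007 0 -1;0 0.0124 0 0.06 0.006 0 -1;0 0.0124 0 0.067 0.005 0 -1;0 0.0123 0 0.074 0.004 0 -1;0 0.0122 0 0.08 0.003 0 -1
24 0 -0.0002 0 0.007 -0.002 0.001 -1;0 -0.0003 0 0.013 -0.004 0.001 -1;0 -0.0005 0 0.02 -0.006 0.002 -1;0 -0.0007 0 0.026 -0.009 0.002 -1;0 -0.0009 0 0.032 -0.011 0.002 -1;0 -0.0012 0 0.038 -0.014 0.003 -1;0 -0.0014 0 0.044 -0.018 0.003 -1;0 -0.0017 0 0.05 -0.021 0.004 -1;0 -0.002 0 0.055 -0.025 0.004 -1;0 -0.0024 0 0.061 -0.029 0.005 -1;0 -0.0027 0 0.066 -0.034 0.005 -1;0 -0.0031 0 0.071 -0.038 0.005 -1
end [0.56385241 0.19614508 0.15229037] [3.14030893 0.         0.08980117]
```

Call:
send_rows --moves "0 0.0015 0 0.007 0.002 0 -1;0 0.0031 0 0.013 0.003 0 -1;0 0.0046 0 0.02 0.005 0 -1;0 0.0062 0 0.026 0.006 0 -1;0 0.0078 0 0.033 0.006 0 -1;0 0.0094 0 0.04 0.007 0 -1;0 0.0109 0 0.047 0.007 0 -1;0 0.0125 0 0.053 0.007 0 -1;0 0.0124 0 0.06 0.006 0 -1;0 0.0124 0 0.067 0.005 0 -1;0 0.0123 0 0.074 0.004 0 -1;0 0.0122 0 0.08 0.003 0 -1"

```text
time: 18.02
eef_pos: [0.5498, 0.1881, 0.1517]
tcp_rot: [0.999, 0.0, 0.038, 0.0]
contact_force: [-1.7, 0.3, 0.9]
opening: 0.286
finger_force: 118.8
```

```bash
python3 -c "
from h import *
ball();ball()"
```

```text
tcp [0.5499 0.1882 0.1517] F [-1.3 -0.2  1.5] ball off px [ 0.7 -1.3] score 0.67 ~tilt 0.5 q [ 0.16  0.09  1.91 -0.01  1.07  1.74]
tcp [0.5498 0.1882 0.1517] F [-2.4 -0.3  1.3] ball off px [ 0.6 -1.3] score 0.69 ~tilt 0.4 q [ 0.16  0.09  1.91 -0.01  1.07  1.74]
```

The ball is now within about 1 px of its upright position, so the correction works. I'll continue.

Call:
send_rows --moves "0 -0.0002 0 0.007 -0.002 0.001 -1;0 -0.0003 0 0.013 -0.004 0.001 -1;0 -0.0005 0 0.02 -0.006 0.002 -1;0 -0.0007 0 0.026 -0.009 0.002 -1;0 -0.0009 0 0.032 -0.011 0.002 -1;0 -0.0012 0 0.038 -0.014 0.003 -1;0 -0.0014 0 0.044 -0.018 0.003 -1;0 -0.0017 0 0.05 -0.021 0.004 -1;0 -0.002 0 0.055 -0.025 0.004 -1;0 -0.0024 0 0.061 -0.029 0.005 -1;0 -0.0027 0 0.066 -0.034 0.005 -1;0 -0.0031 0 0.071 -0.038 0.005 -1"

```text
time: 19.62
eef_pos: [0.564, 0.1958, 0.1519]
tcp_rot: [1.0, 0.0, 0.029, 0.0]
contact_force: [-0.8, -1.1, 0.7]
opening: 0.288
finger_force: 118.8
```

```bash
python3 -c "
from h import *
ball()
from gen import *
calls(12,148,4.5,r0=12)" | grep -v '^12 \|^24 '
```

```text
tcp [0.5642 0.196  0.1519] F [-1.1 -0.8  0.7] ball off px [ 0.8 -1.2] score 0.73 ~tilt 0.5 q [ 0.17  0.14  1.86 -0.01  1.09  1.74]
36 0 -0.0003 0 0.005 -0.005 0.001 -1;0 -0.0007 0 0.009 -0.01 0.001 -1;0 -0.0012 0 0.014 -0.015 0.001 -1;0 -0.0016 0 0.018 -0.02 0.001 -1;0 -0.002 0 0.022 -0.026 0.002 -1;0 -0.0025 0 0.025 -0.031 0.002 -1;0 -0.003 0 0.029 -0.037 0.002 -1;0 -0.0034 0 0.032 -0.043 0.002 -1;0 -0.0039 0 0.035 -0.049 0.002 -1;0 -0.0044 0 0.038 -0.055 0.003 -1;0 -0.0049 0 0.04 -0.062 0.003 -1;0 -0.0055 0 0.042 -0.068 0.003 -1
48 0 -0.0005 0 0.002 -0.007 0 -1;0 -0.001 0 0.004 -0.013 0 -1;0 -0.0015 0 0.005 -0.02 0 -1;0 -0.0021 0 0.006 -0.027 0 -1;0 -0.0026 0 0.006 -0.033 0 -1;0 -0.0032 0 0.007 -0.04 0 -1;0 -0.0037 0 0.007 -0.047 0 -1;0 -0.0043 0 0.007 -0.054 0 -1;0 -0.0048 0 0.006 -0.06 0 -1;0 -0.0054 0 0.005 -0.067 0 -1;0 -0.0059 0 0.004 -0.074 0 -1;0 -0.0064 0 0.003 -0.08 0 -1
60 0 -0.0006 0 -0.002 -0.007 0 -1;0 -0.0011 0 -0.004 -0.013 0 -1;0 -0.0016 0 -0.006 -0.02 0 -1;0 -0.0021 0 -0.008 -0.026 0 -1;0 -0.0026 0 -0.011 -0.032 0 -1;0 -0.0031 0 -0.014 -0.038 0 -1;0 -0.0036 0 -0.01
[... 1981 characters left out ...]
 -1;0 0.0043 0 -0.006 0.053 0 -1;0 0.0048 0 -0.006 0.06 0 -1;0 0.0054 0 -0.005 0.066 0 -1;0 0.0059 0 -0.004 0.073 0 -1;0 0.0064 0 -0.003 0.08 0 -1
132 0 0.0006 0 0.002 0.006 0 -1;0 0.0011 0 0.004 0.013 0 -1;0 0.0016 0 0.006 0.019 0 -1;0 0.0021 0 0.009 0.025 0 -1;0 0.0026 0 0.012 0.032 0 -1;0 0.0031 0 0.015 0.038 0 -1;0 0.0036 0 0.018 0.044 0 -1;0 0.004 0 0.022 0.049 0.001 -1;0 0.0045 0 0.025 0.055 0.001 -1;0 0.0049 0 0.029 0.06 0.001 -1;0 0.0053 0 0.034 0.066 0.001 -1;0 0.0057 0 0.038 0.071 0.001 -1
144 0 0.0004 0 0.005 0.004 0 -1;0 0.0008 0 0.01 0.009 0 -1;0 0.0012 0 0.015 0.013 0.001 -1;0 0.0015 0 0.02 0.018 0.001 -1
end [0.52396078 0.19394508 0.15218302] [3.14004247 0.         0.09867981]
```

Call:
send_rows --moves "0 -0.0003 0 0.005 -0.005 0.001 -1;0 -0.0007 0 0.009 -0.01 0.001 -1;0 -0.0012 0 0.014 -0.015 0.001 -1;0 -0.0016 0 0.018 -0.02 0.001 -1;0 -0.002 0 0.022 -0.026 0.002 -1;0 -0.0025 0 0.025 -0.031 0.002 -1;0 -0.003 0 0.029 -0.037 0.002 -1;0 -0.0034 0 0.032 -0.043 0.002 -1;0 -0.0039 0 0.035 -0.049 0.002 -1;0 -0.0044 0 0.038 -0.055 0.003 -1;0 -0.0049 0 0.04 -0.062 0.003 -1;0 -0.0055 0 0.042 -0.068 0.003 -1"

```text
time: 21.18
eef_pos: [0.5724, 0.2095, 0.1518]
tcp_rot: [1.0, 0.0, 0.011, 0.0]
contact_force: [-0.9, -1.5, 1.1]
opening: 0.291
finger_force: 118.8
```

Call:
send_rows --moves "0 -0.0005 0 0.002 -0.007 0 -1;0 -0.001 0 0.004 -0.013 0 -1;0 -0.0015 0 0.005 -0.02 0 -1;0 -0.0021 0 0.006 -0.027 0 -1;0 -0.0026 0 0.006 -0.033 0 -1;0 -0.0032 0 0.007 -0.04 0 -1;0 -0.0037 0 0.007 -0.047 0 -1;0 -0.0043 0 0.007 -0.054 0 -1;0 -0.0048 0 0.006 -0.06 0 -1;0 -0.0054 0 0.005 -0.067 0 -1;0 -0.0059 0 0.004 -0.074 0 -1;0 -0.0064 0 0.003 -0.08 0 -1"

```text
time: 22.68
eef_pos: [0.573, 0.2255, 0.1518]
tcp_rot: [1.0, 0.0, -0.009, 0.0]
contact_force: [0.4, -2.7, 0.8]
opening: 0.286
finger_force: 118.8
```

```bash
python3 -c "
from h import *
ball()
S=cam('side');cv2.imwrite('pics/z8.png',zoom(S,250,370,75,4))"
```

```text
tcp [0.5729 0.2257 0.1517] F [ 0.6 -1.3  0.4] ball off px [ 0.6 -1.5] score 0.84 ~tilt 0.4 q [0.21 0.22 1.76 0.   1.18 1.78]
```

View pics/z8.png

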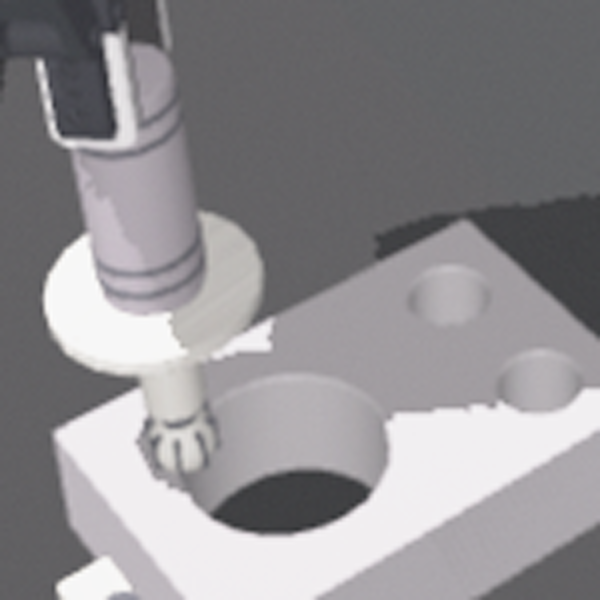

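The ball bottom at (182,470) sits right on the rim, with the tool upright. I'll carry on round.

Call:
send_rows --moves "0 -0.0006 0 -0.002 -0.007 0 -1;0 -0.0011 0 -0.004 -0.013 0 -1;0 -0.0016 0 -0.006 -0.02 0 -1;0 -0.0021 0 -0.008 -0.026 0 -1;0 -0.0026 0 -0.011 -0.032 0 -1;0 -0.0031 0 -0.014 -0.038 0 -1;0 -0.0036 0 -0.018 -0.044 0 -1;0 -0.004 0 -0.021 -0.05 0 -1;0 -0.0045 0 -0.025 -0.055 0 -1;0 -0.0049 0 -0.029 -0.061 0 -1;0 -0.0053 0 -0.033 -0.066 0.001 -1;0 -0.0057 0 -0.038 -0.071 0.001 -1"

```text
time: 24.28
eef_pos: [0.5653, 0.2397, 0.1517]
tcp_rot: [1.0, 0.0, -0.027, -0.0]
contact_force: [1.5, -1.4, 0.2]
opening: 0.289
finger_force: 118.8
```

Call:
send_rows --moves "0 -0.0004 0 -0.005 -0.005 0 -1;0 -0.0008 0 -0.01 -0.01 0 -1;0 -0.0012 0 -0.015 -0.014 0 -1;0 -0.0015 0 -0.02 -0.018 0.001 -1;0 -0.0018 0 -0.025 -0.022 0.001 -1;0 -0.0021 0 -0.031 -0.026 0.001 -1;0 -0.0024 0 -0.037 -0.029 0.002 -1;0 -0.0026 0 -0.043 -0.032 0.002 -1;0 -0.0029 0 -0.049 -0.035 0.002 -1;0 -0.0031 0 -0.055 -0.038 0.003 -1;0 -0.0033 0 -0.061 -0.04 0.003 -1;0 -0.0035 0 -0.068 -0.043 0.003 -1"

```text
time: 25.78
eef_pos: [0.5517, 0.2485, 0.1519]
tcp_rot: [0.999, 0.0, -0.038, -0.0]
contact_force: [2.0, -1.6, 1.0]
opening: 0.286
finger_force: 118.8
```

```bash
python3 -c "
from h import *
ball();ball()"
```

```text
tcp [0.5515 0.2486 0.1519] F [ 1.4 -1.7  0.7] ball off px [-1.4 -0.8] score 0.74 ~tilt -0.9 q [0.25 0.22 1.76 0.02 1.23 1.81]
tcp [0.5516 0.2486 0.1519] F [ 1.2 -0.  -0.1] ball off px [-0.3 -0.8] score 0.78 ~tilt -0.2 q [0.25 0.22 1.76 0.02 1.23 1.81]
```

Call:
send_rows --moves "0 -0.0001 0 -0.006 -0.001 0.001 -1;0 -0.0002 0 -0.013 -0.003 0.001 -1;0 -0.0003 0 -0.02 -0.004 0.002 -1;0 -0.0004 0 -0.026 -0.005 0.002 -1;0 -0.0005 0 -0.033 -0.006 0.003 -1;0 -0.0005 0 -0.04 -0.006 0.003 -1;0 -0.0005 0 -0.046 -0.006 0.004 -1;0 -0.0005 0 -0.053 -0.006 0.004 -1;0 -0.0004 0 -0.06 -0.006 0.005 -1;0 -0.0004 0 -0.067 -0.005 0.005 -1;0 -0.0003 0 -0.073 -0.004 0.006 -1;0 -0.0002 0 -0.08 -0.002 0.006 -1"

```text
time: 27.38
eef_pos: [0.5356, 0.2487, 0.1518]
tcp_rot: [0.999, 0.0, -0.038, -0.0]
contact_force: [2.4, -0.8, 0.3]
opening: 0.287
finger_force: 118.8
```

Call:
send_rows --moves "0 0.0002 0 -0.006 0.001 0.001 -1;0 0.0003 0 -0.013 0.003 0.001 -1;0 0.0005 0 -0.019 0.006 0.002 -1;0 0.0007 0 -0.025 0.008 0.002 -1;0 0.0009 0 -0.032 0.011 0.003 -1;0 0.0012 0 -0.038 0.014 0.003 -1;0 0.0014 0 -0.043 0.017 0.004 -1;0 0.0017 0 -0.049 0.021 0.004 -1;0 0.002 0 -0.055 0.025 0.004 -1;0 0.0024 0 -0.06 0.029 0.005 -1;0 0.0027 0 -0.065 0.033 0.005 -1;0 0.0031 0 -0.07 0.037 0.006 -1"

```text
time: 28.88
eef_pos: [0.5215, 0.2412, 0.1517]
tcp_rot: [1.0, 0.0, -0.028, -0.0]
contact_force: [2.2, 0.9, 0.8]
opening: 0.289
finger_force: 118.8
```

```bash
python3 -c "
from h import *
ball();ball()"
```

```text
tcp [0.5213 0.241  0.1516] F [1.4 0.3 1.1] ball off px [-4.1 -0.3] score 0.67 ~tilt -2.7 q [0.25 0.15 1.84 0.01 1.2  1.81]
tcp [0.5214 0.241  0.1516] F [ 1.5  0.1 -0.2] ball off px [-4.1 -0.3] score 0.64 ~tilt -2.7 q [0.25 0.15 1.84 0.01 1.2  1.81]
```

The ball lags about 4 px here, roughly 4 mm towards the inside and still on the edge. I'll bias the next stretch 3 mm outward in x.

Call:
send_rows --moves "0 0.0002 0 -0.01 0.005 0 -1;0 0.0005 0 -0.02 0.01 0 -1;0 0.001 0 -0.029 0.015 0 -1;0 0.0014 0 -0.033 0.021 0.001 -1;0 0.0018 0 -0.037 0.026 0.001 -1;0 0.0023 0 -0.041 0.032 0.001 -1;0 0.0028 0 -0.045 0.038 0.001 -1;0 0.0033 0 -0.048 0.044 0.002 -1;0 0.0039 0 -0.051 0.05 0.002 -1;0 0.0044 0 -0.053 0.056 0.002 -1;0 0.0049 0 -0.056 0.062 0.002 -1;0 0.0055 0 -0.058 0.069 0.002 -1"

```text
time: 30.48
eef_pos: [0.5098, 0.2274, 0.1519]
tcp_rot: [1.0, 0.0, -0.011, -0.0]
contact_force: [0.9, 2.6, -0.1]
opening: 0.288
finger_force: 118.8
```

```bash
python3 -c "
from h import *
ball();ball()"
```

```text
tcp [0.5096 0.2271 0.1518] F [ 1.3  0.5 -0.3] ball off px [-5.3 -0.5] score 0.62 ~tilt -3.5 q [0.23 0.09 1.9  0.01 1.17 1.8 ]
tcp [0.5097 0.227  0.1518] F [1.6 1.1 0.8] ball off px [-4.3 -0.4] score 0.63 ~tilt -2.8 q [0.23 0.09 1.9  0.   1.17 1.8 ]
```

```bash
python3 -c "
from h import *
S=cam('side');p=ctrl.get_state()['eef_pos'];g=cv2.cvtColor(S['image'],cv2.COLOR_RGB2GRAY)
for dz in (-.025,-.047,-.075,-.09,-.1):
    u,v=proj(S,p+[-.001,0,dz]);print(dz,round(u,1),round(v,1));u=int(round(u));v=int(round(v));print(g[v,u-24:u+25].tolist())
"
```

```text
-0.025 268.1 357.7
[108, 191, 242, 246, 246, 246, 246, 234, 163, 174, 180, 184, 186, 188, 188, 189, 189, 187, 185, 184, 183, 175, 164, 162, 162, 161, 159, 157, 154, 151, 148, 144, 138, 133, 121, 129, 161, 179, 179, 180, 178, 178, 177, 184, 212, 231, 236, 236, 236]
-0.047 269.3 372.6
[246, 246, 246, 246, 246, 246, 246, 246, 245, 231, 183, 176, 182, 173, 156, 143, 145, 144, 137, 138, 137, 131, 126, 127, 137, 147, 145, 147, 150, 147, 146, 144, 152, 171, 179, 179, 179, 178, 179, 181, 183, 181, 179, 179, 180, 181, 179, 167, 165]
-0.075 270.9 390.9
[189, 191, 192, 192, 193, 199, 209, 214, 214, 215, 217, 222, 225, 227, 225, 223, 221, 219, 219, 218, 218, 215, 215, 215, 213, 204, 192, 180, 174, 167, 158, 154, 152, 150, 151, 151, 151, 151, 151, 152, 150, 150, 151, 151, 150, 150, 150, 151, 150]
-0.09 271.7 400.4
[190, 192, 193, 193, 194, 196, 196, 197, 197, 197, 197, 191, 180, 184, 191, 198, 200, 202, 203, 204, 201, 200, 196, 191, 187, 177, 160, 148, 150, 151, 150, 149, 151, 150, 150, 151, 152, 150, 150, 151, 151, 151, 150, 150, 152, 151, 149, 151, 151]
-0.1 272.2 406.5
[191, 191, 192, 194, 194, 195, 196, 196, 196, 196, 188, 158, 157, 184, 182, 179, 198, 203, 198, 197, 198, 204, 206, 198, 174, 162, 171, 163, 137, 134, 150, 150, 150, 150, 151, 150, 149, 150, 150, 150, 148, 151, 150, 149, 150, 150, 151, 149, 150]
```

Reading the scanline directly, the ball is 4 px (+4.5 mm in x) from nominal with only about 1° of tilt. With the bias, the blade is at about 29 mm radius, on the edge. I'll finish the lap.

Call:
send_rows --moves "0 0.0005 0 -0.002 0.006 0 -1;0 0.001 0 -0.003 0.013 0 -1;0 0.0015 0 -0.004 0.019 0 -1;0 0.0021 0 -0.005 0.026 0 -1;0 0.0026 0 -0.006 0.033 0 -1;0 0.0032 0 -0.006 0.039 0 -1;0 0.0037 0 -0.007 0.046 0 -1;0 0.0043 0 -0.006 0.053 0 -1;0 0.0048 0 -0.006 0.06 0 -1;0 0.0054 0 -0.005 0.066 0 -1;0 0.0059 0 -0.004 0.073 0 -1;0 0.0064 0 -0.003 0.08 0 -1"

```text
time: 32.12
eef_pos: [0.5092, 0.2113, 0.1518]
tcp_rot: [1.0, 0.0, 0.009, 0.0]
contact_force: [-0.4, 2.4, 0.9]
opening: 0.287
finger_force: 118.8
```

Call:
send_rows --moves "0 0.0006 0 0.002 0.006 0 -1;0 0.0011 0 0.004 0.013 0 -1;0 0.0016 0 0.006 0.019 0 -1;0 0.0021 0 0.009 0.025 0 -1;0 0.0026 0 0.012 0.032 0 -1;0 0.0031 0 0.015 0.038 0 -1;0 0.0036 0 0.018 0.044 0 -1;0 0.004 0 0.022 0.049 0.001 -1;0 0.0045 0 0.025 0.055 0.001 -1;0 0.0049 0 0.029 0.06 0.001 -1;0 0.0053 0 0.034 0.066 0.001 -1;0 0.0057 0 0.038 0.071 0.001 -1"

```text
time: 33.62
eef_pos: [0.5169, 0.1971, 0.1518]
tcp_rot: [1.0, 0.0, 0.027, 0.0]
contact_force: [-1.0, 1.3, 0.9]
opening: 0.29
finger_force: 118.9
```

```bash
python3 -c "
from h import *
ball()
S=cam('side');p=ctrl.get_state()['eef_pos'];g=cv2.cvtColor(S['image'],cv2.COLOR_RGB2GRAY)
for dz in (-.025,-.1):
    u,v=proj(S,p+[-.001,0,dz]);print(dz,round(u,1),round(v,1));u=int(round(u));v=int(round(v));print(g[v,u-24:u+25].tolist())
print(proj(S,[.541-.0219,.2191-.0205,.04]),proj(S,[.541,.2191,.04]))
"
```

```text
tcp [0.5169 0.1969 0.1518] F [-1.   0.7  0.1] ball off px [-0.2 -0. ] score 0.92 ~tilt -0.1 q [ 0.19  0.04  1.96 -0.01  1.09  1.76]
-0.025 266.1 339.0
[92, 92, 92, 92, 92, 90, 123, 207, 242, 245, 239, 195, 163, 172, 175, 178, 181, 182, 182, 182, 181, 181, 181, 175, 164, 157, 158, 157, 155, 154, 151, 148, 146, 141, 137, 132, 125, 113, 138, 172, 171, 172, 173, 174, 169, 147, 114, 93, 92]
-0.1 270.2 387.1
[231, 232, 231, 231, 231, 232, 232, 232, 231, 232, 232, 232, 232, 222, 179, 126, 130, 165, 185, 192, 192, 181, 170, 167, 170, 175, 186, 187, 173, 169, 165, 139, 119, 136, 146, 145, 145, 146, 146, 145, 146, 147, 145, 146, 145, 146, 145, 145, 145]
(np.float64(267.927358381402), np.float64(395.1185923528047)) (np.float64(246.59991520752754), np.float64(407.0101021762308))
```

The ball is back on its reference, about 1.5° short of the start angle. I'll go slightly past the start to close the lap, then lift and level the gripper.

Call:
send_rows --moves "0 0.0004 0 0.005 0.003 0 -1;0 0.0007 0 0.01 0.006 0.001 -1;0 0.0007 0 0.015 0.008 0.001 -1;0 0.0007 0 0.015 0.008 0.001 -1;0 0.0007 0 0.018 0.008 -0.05 -1;0 0.0007 0 0.025 0.008 -0.15 -1;0 -0.003 0 0.036 0.008 -0.35 -1;0 -0.0085 0 0.046 0.008 -0.55 -1;0 -0.0085 0 0.046 0.008 -0.6 -1;0 -0.0085 0 0.046 0.008 -0.6 -1"

```text
time: 34.98
eef_pos: [0.5199, 0.1953, 0.272]
tcp_rot: [1.0, 0.0, 0.001, 0.0]
contact_force: [-0.0, 0.1, -2.9]
opening: 0.289
finger_force: 118.6
```

```bash
python3 -c "
from h import *
S=cam('side');s=ctrl.get_state();p=s['eef_pos'];print(p,s['tcp_rot'],s['contact_force']);g=cv2.cvtColor(S['image'],cv2.COLOR_RGB2GRAY)
for dz in (-.025,-.06,-.075,-.107):
    u,v=proj(S,p+[0,0,dz]);print(dz,round(u,1),round(v,1));u=int(round(u));v=int(round(v));print(g[v,u-24:u+25].tolist())
"
```

```text
[0.51908207 0.1952708  0.27052255] [ 9.99999600e-01  8.61031485e-05 -7.71378984e-04  4.43789043e-04] [-0.07187805 -0.38326094 -2.09064172]
-0.025 255.9 249.0
[92, 91, 92, 92, 91, 90, 92, 92, 108, 141, 163, 171, 176, 178, 181, 182, 182, 182, 181, 183, 181, 180, 174, 168, 164, 159, 158, 157, 155, 152, 151, 149, 144, 144, 139, 133, 123, 104, 120, 161, 170, 165, 152, 145, 129, 99, 69, 61, 61]
-0.06 258.3 277.0
[195, 219, 219, 219, 210, 211, 231, 236, 237, 241, 245, 245, 246, 246, 246, 246, 246, 245, 245, 245, 246, 246, 246, 246, 245, 245, 246, 245, 244, 243, 239, 235, 230, 227, 216, 199, 187, 185, 184, 180, 178, 165, 146, 126, 100, 92, 91, 92, 92]
-0.075 259.3 288.6
[91, 91, 91, 92, 92, 91, 92, 91, 91, 92, 92, 92, 92, 93, 93, 107, 147, 179, 188, 193, 195, 197, 199, 200, 199, 197, 195, 192, 188, 182, 174, 162, 137, 103, 92, 92, 92, 92, 92, 91, 90, 91, 91, 92, 92, 91, 92, 92, 92]
-0.107 261.4 312.2
[92, 90, 92, 92, 92, 90, 92, 93, 92, 92, 91, 92, 93, 91, 93, 132, 150, 113, 101, 159, 206, 209, 207, 179, 181, 212, 208, 204, 175, 112, 108, 146, 161, 133, 94, 93, 91, 90, 90, 92, 91, 91, 92, 91, 90, 92, 91, 92, 92]
```

The tool hangs upright and centred on the TCP (ball and shank within 0.5 px). Back to the rack.

Call:
send_rows --moves "0 0 0 -0.02 0.1 0 -1;0 0 0 -0.06 0.3 0 -1;0 0 0 -0.1 0.5 0 -1;0 0 0 -0.14 0.7 0 -1;0 0 0 -0.18 0.9 0 -1;0 0 0 -0.2 1 0 -1"

```text
time: 35.78
eef_pos: [0.478, -0.0068, 0.2703]
tcp_rot: [1.0, -0.001, -0.001, 0.0]
contact_force: [0.1, -0.5, -2.3]
opening: 0.288
finger_force: 118.8
```

Call:
send_rows --moves "0 0 0 -0.02 0.2 0 -1;0 0 0 -0.04 0.4 0 -1;0 0 0 -0.055 0.6 0 -1;0 0 0 -0.057 0.7 0 -1;0 0 0 -0.057 0.7 0 -1;0 0 0 -0.057 0.7 0 -1;0 0 0 -0.057 0.7 0 -1"

```text
time: 36.65
eef_pos: [0.4684, -0.1434, 0.272]
tcp_rot: [1.0, 0.001, -0.0, -0.0]
contact_force: [0.6, -1.4, -1.8]
opening: 0.284
finger_force: 118.9
```

```bash
python3 -c "
from h import *
ctrl.read_camera('side');S=cam('side');s=ctrl.get_state();p=s['eef_pos'];print(p,s['tcp_rot'],s['contact_force']);g=cv2.cvtColor(S['image'],cv2.COLOR_RGB2GRAY)
for dz in (-.025,-.07,-.107):
    u,v=proj(S,p+[0,0,dz]);print(dz,round(u,1),round(v,1));u=int(round(u));v=int(round(v));print(g[v,u-24:u+25].tolist())
u,v=proj(S,p+[0,0,-.12]);print(u,v);print(g[int(v)-25:int(v)+8,int(round(u))].tolist())
"
```

```text
[ 0.4684841  -0.1435594   0.27220368] [ 9.99999676e-01  8.01557770e-04  2.61593246e-05 -6.23791606e-05] [-0.16081094  0.09579904 -1.71478304]
-0.025 330.8 125.8
[92, 92, 91, 91, 90, 91, 91, 91, 91, 90, 91, 92, 91, 89, 111, 147, 166, 172, 176, 180, 181, 181, 180, 180, 179, 176, 166, 155, 156, 153, 150, 145, 140, 127, 105, 88, 90, 92, 92, 90, 92, 90, 91, 90, 90, 91, 91, 90, 90]
-0.07 331.0 154.1
[91, 91, 91, 90, 91, 92, 91, 91, 91, 91, 92, 90, 89, 90, 90, 90, 93, 91, 110, 147, 176, 187, 193, 197, 198, 197, 198, 193, 186, 174, 199, 231, 236, 232, 228, 225, 221, 216, 207, 194, 171, 128, 89, 92, 91, 91, 92, 92, 92]
-0.107 331.1 176.2
[90, 92, 92, 108, 230, 247, 247, 247, 247, 247, 247, 247, 247, 247, 246, 245, 245, 245, 230, 142, 149, 141, 184, 210, 195, 176, 197, 205, 175, 115, 128, 161, 178, 180, 167, 168, 176, 175, 173, 175, 174, 174, 174, 173, 173, 191, 241, 247, 247]
331.1824760097204 183.76487442949377
[199, 198, 198, 198, 198, 197, 198, 198, 197, 165, 114, 101, 100, 100, 101, 101, 168, 202, 195, 196, 193, 188, 183, 176, 166, 155, 228, 238, 220, 234, 246, 247, 247]
```

The ball is centred over the hole (column offset under 0.5 px). I'll lower it.

Call:
send_rows --moves "0 0 0 0 0.005 0.1 -1;0 0 0 0 0.005 0.2 -1;0 0 0 0 0.005 0.3 -1;0 0 0 0 0.005 0.4 -1;0 0 0 0 0.005 0.5 -1;0 0 0 0 0.005 0.57 -1;0 0 0 0 0.005 0.6 -1;0 0 0 0 0.005 0.61 -1;0 0 0 0 0.005 0.61 -1"

```text
time: 37.88
eef_pos: [0.4688, -0.1456, 0.1508]
tcp_rot: [1.0, 0.0, 0.001, 0.0]
contact_force: [-0.6, -0.4, -3.0]
opening: 0.289
finger_force: 118.9
```

```bash
python3 -c "
from h import *
for _ in range(4): ctrl.read_camera('side');s=ctrl.get_state();print(s['eef_pos'],s['contact_force'],s['wrist_torque'])
"
```

```text
[ 0.4688672  -0.14567802  0.1509741 ] [ 1.1336827  -0.49854516 -2.79063878] [0.02359862 0.00637661 0.01153497]
[ 0.46883295 -0.14566692  0.15096489] [-0.23612102  1.43165568 -2.00556958] [ 0.00217978  0.01421004 -0.03173997]
[ 0.46878613 -0.14564916  0.15091137] [ 0.27559338 -0.59918858 -1.62370638] [-0.00893922 -0.00314226 -0.00054127]
[ 0.46875027 -0.14565312  0.15085062] [-0.53010796  0.29293694 -2.17616381] [0.02806383 0.0037464  0.0105629 ]
```

Inserted with no contact yet. I'll lower the last few mm gently.

Call:
send_rows --moves "0 0 0 0 0 0.008 -1;0 0 0 0 0 0.015 -1;0 0 0 0 0 0.015 -1;0 0 0 0 0 0.015 -1"

```text
time: 38.58
eef_pos: [0.4684, -0.1454, 0.1471]
tcp_rot: [1.0, 0.0, -0.0, -0.0]
contact_force: [0.3, 0.1, -2.0]
opening: 0.288
finger_force: 118.9
```

Call:
send_rows --moves "0 0 0 0 0 0.005 -1;0 0 0 0 0 0.01 -1;0 0 0 0 0 0.01 -1"

```text
time: 38.95
eef_pos: [0.4689, -0.1457, 0.1463]
tcp_rot: [1.0, 0.0, 0.001, 0.0]
contact_force: [-1.3, 0.0, 5.0]
opening: 0.289
finger_force: 119.7
```

The collar is seated. I'll release, rise and retreat.

Call:
send_rows --moves "0 0 0 0 0 0 0;0 0 0 0 0 0 0.5;0 0 0 0 0 0 1;0 0 0 0 0 0 1;0 0 0 0 0 0 1;0 0 0 0 0 0 1;0 0 0 0 0 -0.1 1;0 0 0 0 0 -0.25 1;0 0 0 0 0 -0.4 1;0 0 0 0 0 -0.6 1;0 0 0 0 0 -0.8 1;0 0 0 0 0 -0.8 1" --newtons 60

```text
time: 40.45
eef_pos: [0.47, -0.1463, 0.3097]
tcp_rot: [1.0, 0.0, 0.004, 0.002]
contact_force: [0.5, -0.4, -0.5]
opening: 0.996
finger_force: 0.0
```

Call:
send_rows --moves "0 0 0 0.1 -0.3 0 1;0 0 0 0.2 -0.6 0 1;0 0 0 0.3 -1 0 1;0 0 0 0.3 -1 0 1;0 0 0 0.3 -1 0 1;0 0 0 0.3 -1 0 1;0 0 0 0.3 -1 0 1"

```text
time: 41.32
eef_pos: [0.5282, 0.0534, 0.3049]
tcp_rot: [1.0, -0.001, -0.0, 0.0]
contact_force: [0.4, 0.2, 0.7]
opening: 0.996
finger_force: 0.0
```

```bash
python3 - <<'E'
from h import *
a=cv2.imread("pics/side0.png");S=cam("side");b=S["image"][:,:,::-1];cv2.imwrite("pics/end.png",b)
d=np.abs(a.astype(int)-b).max(2)
print("rack region diff px",(d[140:290,235:425]>40).sum())
ys,xs=np.where(d[140:290,235:425]>40);print(sorted(zip(ys+140,xs+235))[:60])
g0=cv2.cvtColor(a,cv2.COLOR_BGR2GRAY);g1=cv2.cvtColor(b.copy(),cv2.COLOR_BGR2GRAY)
for v in (172,190,205,213):print(v,g0[v,308:356].tolist(),g1[v,308:356].tolist())
t0=cv2.imread("pics/top0.png");t1=cam("top")["image"][:,:,::-1];print("top diff",(np.abs(t0.astype(int)-t1).max(2)[205:270,318:470]>40).sum())
E
```

```text
rack region diff px 565
[(np.int64(199), np.int64(398)), (np.int64(199), np.int64(399)), (np.int64(199), np.int64(400)), (np.int64(199), np.int64(401)), (np.int64(199), np.int64(402)), (np.int64(199), np.int64(403)), (np.int64(199), np.int64(404)), (np.int64(199), np.int64(405)), (np.int64(199), np.int64(406)), (np.int64(200), np.int64(395)), (np.int64(200), np.int64(396)), (np.int64(200), np.int64(397)), (np.int64(200), np.int64(398)), (np.int64(200), np.int64(399)), (np.int64(200), np.int64(400)), (np.int64(200), np.int64(401)), (np.int64(200), np.int64(402)), (np.int64(200), np.int64(403)), (np.int64(200), np.int64(404)), (np.int64(200), np.int64(405)), (np.int64(200), np.int64(406)), (np.int64(200), np.int64(407)), (np.int64(200), np.int64(408)), (np.int64(200), np.int64(409)), (np.int64(201), np.int64(394)), (np.int64(201), np.int64(395)), (np.int64(201), np.int64(396)), (np.int64(201), np.int64(397)), (np.int64(201), np.int64(398)), (np.int64(201), np.int64(399)), (np.int64(201), np.int64(400)), (np.int64(201), np.int64(401)), (np.int64(201), np.int64(402)), (np.int64(201), np.
[... 2096 characters left out ...]
 247, 246, 246, 246, 245, 245, 230, 147, 160, 148, 139, 146, 144, 134, 136, 142, 137, 130, 134, 132, 125, 131, 134, 132, 123, 144, 173, 172, 173, 173, 177, 219, 239, 239, 245, 247, 247, 247, 247, 247]
213 [247, 247, 247, 247, 247, 245, 239, 245, 246, 246, 246, 246, 246, 246, 245, 245, 242, 232, 225, 201, 187, 178, 181, 181, 178, 172, 167, 160, 156, 159, 161, 207, 241, 245, 246, 246, 246, 246, 245, 245, 244, 229, 201, 243, 247, 247, 247, 247] [247, 247, 247, 247, 247, 245, 240, 245, 246, 246, 246, 246, 245, 245, 245, 245, 244, 240, 230, 208, 176, 176, 178, 179, 177, 170, 163, 158, 157, 159, 201, 240, 245, 245, 246, 246, 246, 246, 245, 245, 244, 229, 201, 243, 247, 247, 247, 247]
top diff 1100
```

The deburrer's pixels match the starting picture exactly. I'll check that the right-hand blue tool is only shaded and hasn't moved.

```bash
python3 - <<'E'
from h import *
for f in("pics/side0.png","pics/end.png"):
    h=cv2.cvtColor(cv2.imread(f),cv2.COLOR_BGR2HSV);m=((h[...,0]>100)&(h[...,0]<125)&(h[...,1]>150)&(h[...,2]>40)).astype(np.uint8);m[:150]=0
    n,_,st,c=cv2.connectedComponentsWithStats(m)
    for i in range(1,n):
        if st[i,4]>100: print(f,st[i],np.round(c[i],1))
E
```

```text
pics/side0.png [ 242  177   36   85 1505] [258.9 215.2]
pics/side0.png [ 381  199   39   89 1743] [400.2 239.8]
pics/end.png [ 242  177   36   85 1506] [258.9 215.2]
pics/end.png [ 381  200   38   88 1716] [400.2 240.3]
```

The blue tool hasn't moved; the difference was only shading. I'm handing the job in.

```bash
python3 -c "
from plant import ctrl
print(ctrl.sign_off())"
```

```text
the job is handed in; nothing more can be done
None
```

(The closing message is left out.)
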